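Stack green cases against the backstop of a tilted rack

ROBOT

A 6-joint arm with a two-finger parallel gripper is mounted at the origin on the work surface. World frame = base frame: x ahead of the robot, y to its left, z up, the work surface at z = 0. Lengths are in mm, angles in rad, forces in N, time in s.
With the tool pointing down it reaches from about 350 to 775 mm from the base axis. Payload 7.3 kg.
Tool frame: the origin (TCP) lies midway between the tips of the shut fingers; the grasp point (between the pads) lies 19 mm behind it (grip_depth is the distance from the TCP to the grasp point, in mm); z points along the fingers, y is the direction in which the jaws open and shut (so a half turn about z gives the same grasp; the last joint's range is limited). The gripper opens to 92 mm and grips with 3 to 60 N. Pads are 19 mm wide; open, the fingers measure 130 mm over their backs; the gripper's body (75 mm by 190 mm) begins 47 mm behind the grasp point.
Start: joints at [-0.146, 0.342, 1.524, -0, 1.275, -0.146], TCP at [525.019, 0.019, 226.741] pointing down, gripper open.
Joint ranges: [-2.53, 2.53], [-0.77, 2.02], [0.04, 2.7], [-1, 4.14], [0.28, 2.66], [-3.11, 3.11]. Speed limits (rad/s): [2.57, 2.57, 3.14, 3.14, 3.14, 3.14].

INTERFACE

Orientations are given as [roll, pitch, yaw] about the fixed x, y, z axes, in that order (R = Rz(yaw) Ry(pitch) Rx(roll)).
In Python, from plant import get_obs, capture, close_job, spot_in, silhouettes, mark_of, grip_depth gives the robot as it stands.
- The arm moves only by the tool servo_tool, never from a script. Its arguments are lists of equal length, an entry for each row: "slide": the shift along the tool's x, y, z normalised to -1 to 1, where 1 is 20 cm, a list of three; "rot": the turn, a rotation vector about the tool's x, y, z normalised to -1 to 1, where 1 is pi rad, a list of three; "claw": the finger opening in mm, from 0 to 91.8. A call has 1 to 5 rows; each row is the pose to reach, as a shift and turn from the pose commanded when the call began, along the tool's axes at that moment, turning the shorter way round; what a row does not reach only later rows make up. A row lasts 1/8 s, in which the tool goes at most 62.5 mm and 10.7 degrees, less where a joint would pass 70% of its speed; a pose out of reach is approached as far as the arm can. A call with a number of a shift or a turn outside -1 to 1 is refused whole. A call with a gripper value outside its range is refused whole. The fingers move at their own pace and stop on an object; the grip force is fixed at half the most. Time passes only in rows, so rows that repeat a pose let the fingers close. It gives the time, the measured TCP pose, the force and the opening at its end, in the units of the state.
- get_obs(): the state, without advancing time (a new reading comes with each control period).
- capture(name): name is "scene" or "side" or "wrist"; returns a dict with "frame" (384x512x3 uint8, red, green, blue), "depth" (384x512 float32, mm along the optical axis (not along the pixel's ray), 0 where there is no reading), "vertical_fov" (degrees; the focal length in pixels is half the picture's height over the tangent of half this angle, whatever the lens; pixels are square), "cx", "cy" (the principal point, pixels), "D" ([k1, k2, p1, p2, k3] as OpenCV has them; the pictures are not rectified), "position" and "rotation" of the camera in the world. Camera axes: x right, y down, z forward; pixel columns grow to the right and rows downward; lengths in mm; the calibration is good to about 2 mm. A picture is of the moment at which its call begins.
- close_job(): hands the job in, once; it reports no verdict.
Trained networks look in the newest picture that a camera, given by its name, has taken for a name from the list of things; names that differ only in an ending like _2 or _b are one class to them, and where a whole thing is asked for, a point or a joint stands for the part that bears it (a point fixed in the world has none). Each returns a list of dicts, best first, with "confidence" (0 to 1); they miss things now and then, are a little off and sometimes report something else, mostly with a low value. They report only what shows in the picture. A call takes as long as a camera call. They do not tell look-alikes from the thing itself.
- spot_in(query, camera): "box" ([left, top, right, bottom] in pixels, round what is visible of it).
- silhouettes(query, camera): "pixels" (384x512 bool, what is visible of it) and "box" ([left, top, right, bottom] in pixels, round what is visible of it).
- mark_of(query, camera): "xy" ([column, row] in pixels: a listed point, or the origin of a listed thing).
The state is a dict: "time": time; "joint_positions": joint angles; "dq": joint speeds; "tau": joint torques, N m; "tool_pos": TCP position; "tcp_rot": TCP orientation; "contact_force": force on the tool from outside, world axes, zero at the start; "moment": the same for the moment, N m; "grip_width": finger opening in mm.
Only numpy, scipy, OpenCV 4.12 (cv2) and the standard library are available. Lean on these libraries where they do the work, as an engineer would, in place of code of your own. Each camera call takes 0.05 s, during which the arm holds its last target. There are 200 camera calls.

TASK

Build a stack of three green cases in the rack lane where one green case already lies. First push that case down the slope until it is firmly home against the backstop, then stack the two green cases from the bench on it one by one, pushing each home against the backstop before the next goes on. Push firmly but gently, leave the stack flat and in line, leave the blue case and the rest alone, and let go.

Things in the scene. Friction and masses are not known exactly. Their poses are not given: they have to be found in the camera images.
- deck: Fixed plywood deck of the tilted rack, 230 mm along the slope, 280 mm wide, 18 degrees steep, low end roughly towards the robot. Origin on its top at mid-width of its low edge, 36 mm above the bench: x up the slope, y across, z square to the deck. Two unwalled lanes are centred at y = +68 and -68 mm. Friction holds cases: they do not slide down by themselves.
- stop_rails: Two fixed rails beside the deck that carry the backstop, same origin and axes as the deck. The backstop, a rigid aluminium plate 280 mm wide, 125 mm tall, capped yellow, is clamped square to the deck; its face (towards +x) lies anywhere from x = 0 to 40 mm, set anew each time and not reported: look or feel for it. A firm push is 5 to 25 N; about 3 N suffices.
- green_base: Green plastic case, loose, lying at the start flat in one of the two lanes (which one varies), its low end 10 to 50 mm short of the backstop. 160 mm long (own x, along the slope), 60 mm wide (own y), 45 mm high (own z), about 0.45 kg; origin at the centre of its underside. All cases are alike but for colour; both ends are alike.
- blue_base: Blue plastic case of the same size and origin, lying in the other lane. To be left alone.
- case_a: Green plastic case lying flat on the bench, 160 x 60 x 45 mm (own x, y, z), about 0.45 kg (varies), origin at the centre of its underside. Flat sides, with thin black seam and end latches and a blank white label on top.
- case_b: The other green plastic case lying flat on the bench; same as case_a. Either may be stacked first, either end first.
- cleaner: White plastic bottle with red cap, 60 mm in diameter, 170 mm tall, standing on the bench beyond the work; origin at the centre of its underside. To be left alone.
- screwdriver: Red-handled screwdriver lying on the bench beyond the work, about 200 mm long, origin under the middle of its length. To be left alone.
Mind the look-alikes: they are no part of the job. What is shaped like the green_base but yellow is not meant. Leave any orange look-alike of the case_a alone.

How it is judged (in metres and radians):
On the way, in this order (a step that is already met when the one before it is completed fails the run):
1. the green case on the rack, in its lane, is pushed home: over 3 N against the backstop (contact force between green_base and stop_rails above 3 N and z of green_base in the frame of deck between -0.005 and 0.008 m and distance of green_base from where it was at the start of the episode below 0.065 m), for 0.1 s.
2. a green case, in place as the second layer, is pushed home: over 3 N against the backstop (((contact force between case_a and stop_rails above 3 N and z of case_a in the frame of deck between 0.04 and 0.053 m and y of case_a in the frame of green_base between -0.015 and 0.015 m) or (contact force between case_b and stop_rails above 3 N and z of case_b in the frame of deck between 0.04 and 0.053 m and y of case_b in the frame of green_base between -0.015 and 0.015 m))), for 0.1 s.
3. the other green case, in place as the third layer, is pushed home: over 3 N against the backstop (((contact force between case_a and stop_rails above 3 N and z of case_a in the frame of deck between 0.085 and 0.098 m and y of case_a in the frame of green_base between -0.015 and 0.015 m) or (contact force between case_b and stop_rails above 3 N and z of case_b in the frame of deck between 0.085 and 0.098 m and y of case_b in the frame of green_base between -0.015 and 0.015 m))), for 0.1 s.
At the end, for the whole second after the job is handed in: All three green cases lie still and flat, stacked in the lane where the green one began (within 15 mm of its centre line), within 10 mm sideways and 4 degrees of each other and the slope, their ends level with the lowest one's within 3 mm. The blue case is where it was (angle between the x axis of each of green_base, case_a, case_b and the x axis of deck, either way round below 0.07 rad and angle between the z axis of each of green_base, case_a, case_b and the z axis of deck, either way round below 0.05 rad and linear speed of each of green_base, case_a, case_b below 0.01 m/s and x of case_a in the frame of green_base between -0.003 and 0.003 m and y of case_a in the frame of green_base between -0.01 and 0.01 m and x of case_b in the frame of green_base between -0.003 and 0.003 m and y of case_b in the frame of green_base between -0.01 and 0.01 m and z of green_base in the frame of deck between -0.004 and 0.005 m and distance of green_base from where it was at the start of the episode below 0.065 m and distance of blue_base from where it was at the start of the episode below 0.015 m and (y of green_base in the frame of deck between 0.053 and 0.083 m or y of green_base in the frame of deck between -0.083 and -0.053 m) and ((z of case_a in the frame of deck between 0.041 and 0.05 m and z of case_b in the frame of deck between 0.086 and 0.095 m) or (z of case_b in the frame of deck between 0.041 and 0.05 m and z of case_a in the frame of deck between 0.086 and 0.095 m))); the robot touches nothing.
It fails at once if the blue case is shifted by more than 15 mm (distance of blue_base from where it was at the start of the episode above 0.015 m).
It fails at once if the bottle is moved by more than 30 mm (distance of cleaner from where it was at the start of the episode above 0.03 m).
It fails at once if the screwdriver is moved by more than 30 mm (distance of screwdriver from where it was at the start of the episode above 0.03 m).
It fails at once if a case is banged or pressed against the backstop with more than 35 N (contact force between any of case_a, case_b, green_base and stop_rails above 35 N).
It also fails if it takes over 72 s, if anything falls off the work surface, if the arm or the gripper's body presses on something with over 40 N, if the wrist force passes 120 N, or if a joint passes its speed limit or range.

## Working session

There is one attempt and no reset: what is moved stays moved. The work goes in short steps, Python scripts to look and compute and a tool call to move; the robot and the scene stay as the last step left them, time stands still between calls to the robot, and variables do not carry over. Pictures are saved under pics/ and viewed, about 8 in all and at most 12, crops included, and the job is handed in when it is done.

Besides the shell and the picture viewer there is one more tool, called after "Request:" in YAML: its name, and indented under it one key for each argument. servo_tool: Moves the arm, as the interface text tells. Scaled input: -1 to 1 covers 20 cm each way for a shift and pi rad each way for a turn. Its arguments: {"type":"object","properties":{"slide":{"type":"array","items":{"type":"array","items":{"type":"number"}}},"rot":{"type":"array","items":{"type":"array","items":{"type":"number"}}},"claw":{"type":"array","items":{"type":"number"}}},"required":["slide","rot","claw"]}

```bash
mkdir -p pics; ls; cat > h.py <<'E'
import numpy as np, cv2
from plant import *
from scipy.spatial.transform import Rotation as R
def cloud(c):
    h,w=c["depth"].shape; f=h/2/np.tan(np.radians(c["vertical_fov"])/2)
    K=np.array([[f,0,c["cx"]],[0,f,c["cy"]],[0,0,1]])
    u,v=np.meshgrid(np.arange(w),np.arange(h))
    n=cv2.undistortPoints(np.stack([u,v],-1).reshape(-1,1,2).astype(float),K,np.array(c["D"],float)).reshape(h,w,2)
    d=c["depth"][...,None]; P=np.concatenate([n*d,d],-1)
    rot=np.array(c["rotation"],float)
    if rot.shape!=(3,3): rot=R.from_euler("xyz",rot).as_matrix()
    return P@rot.T+np.array(c["position"])
def save(c,n): cv2.imwrite("pics/"+n+".png",c["frame"][...,::-1])
E
python3 - <<'E'
from h import *
o=get_obs();print(o); print(grip_depth)
ims=[]
for n in("scene","side","wrist"):
    c=capture(n);ims.append(c["frame"]);np.savez(n,**c);print(n,c["position"],np.array(c["rotation"]).tolist(),c["vertical_fov"])
    for q in("green_base","blue_base","case_a","deck","stop_rails"):
        print(q,[(np.round(s["box"]).tolist(),round(s["confidence"],2)) for s in spot_in(q,n)])
cv2.imwrite("pics/a.png",cv2.resize(np.vstack([np.hstack(ims[:2]),np.hstack([ims[2],ims[2]*0])]),(800,600))[...,::-1])
E
```

```text
pics
{'time': 0.0, 'joint_positions': array([-1.46018207e-01,  3.42735033e-01,  1.52504255e+00, -2.02090667e-05,
        1.27541619e+00, -1.46014956e-01]), 'dq': array([-9.09673012e-05, -7.00224651e-04,  2.39386238e-04,  1.39492225e-03,
        2.70899041e-04, -5.44681469e-04]), 'tau': array([ 7.61924657e-04, -4.31245601e+01, -2.44219762e+01,  7.17750052e-02,
        5.59406646e-02, -1.04314388e-04]), 'tool_pos': array([5.24574093e+02, 6.91203518e-02, 2.26029676e+02]), 'tcp_rot': array([-3.14000576e+00, -2.13838945e-04,  1.57079880e+00]), 'contact_force': array([-1.43147153,  0.08372247, -0.6207346 ]), 'moment': array([-0.00272947, -0.05072761,  0.02154136]), 'grip_width': 91.99197679725908}
18.8
scene [1201.37289569 -523.53678966  741.18155088] [-2.2177255443955524, -0.007054691149132486, 0.8795810480795248] 51.6013731228908
green_base [([141.0, 216.0, 199.0, 261.0], 0.85), ([176.0, 302.0, 238.0, 379.0], 0.6)]
blue_base [([186.0, 194.0, 242.0, 224.0], 0.81)]
case_a [([299.0, 140.0, 337.0, 178.0], 0.97), ([269.0, 120.0, 303.0, 148.0], 0.87), ([251.0, 162.0, 302.0, 194.0], 0.78)]
deck
[... 237 characters left out ...]
0, 131.0, 265.0, 155.0], 0.82), ([269.0, 145.0, 311.0, 170.0], 0.55)]
blue_base [([252.0, 154.0, 298.0, 189.0], 0.87)]
case_a [([242.0, 307.0, 300.0, 350.0], 0.81), ([225.0, 231.0, 273.0, 259.0], 0.79), ([253.0, 151.0, 295.0, 188.0], 0.27)]
deck [([241.0, 144.0, 327.0, 202.0], 0.93)]
stop_rails [([244.0, 133.0, 334.0, 208.0], 0.85)]
wrist [524.69101542  67.38954972 384.37517158] [2.887548802659576, -0.00032202881761644875, 0.0006941459068758871] 58.46749660117425
green_base [([433.0, 59.0, 511.0, 130.0], 0.65)]
blue_base [([186.0, 246.0, 366.0, 321.0], 0.91)]
case_a [([110.0, 0.0, 214.0, 25.0], 0.89)]
deck [([184.0, 202.0, 389.0, 318.0], 0.86)]
stop_rails [([76.0, 178.0, 389.0, 322.0], 0.9)]
```

View pics/a.png

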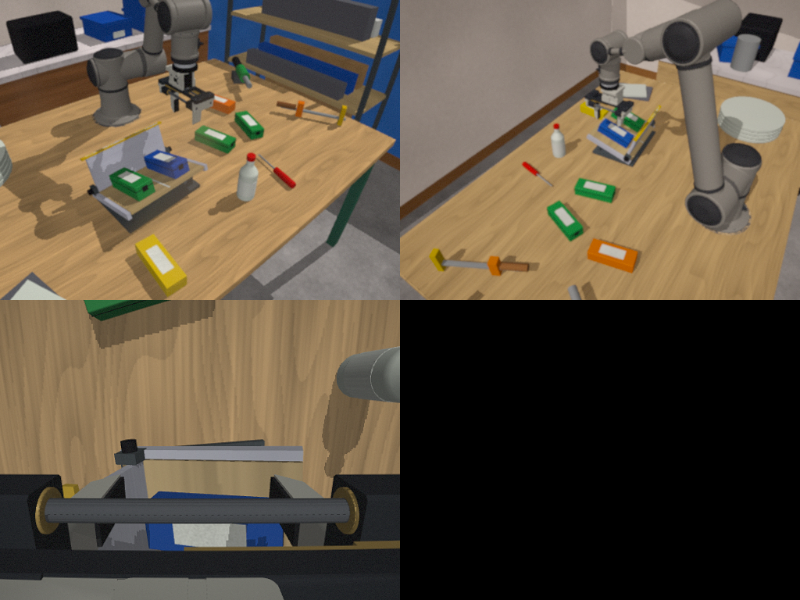

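```bash
cat > m.py <<'E'
from h import *
def load(n): return dict(np.load(n+".npz",allow_pickle=True))
def pts(c):
    P=cloud(c);hsv=cv2.cvtColor(c["frame"],cv2.COLOR_RGB2HSV);return P,hsv,c["depth"]>0
if __name__=="__main__":
  for n in("scene","side"):
    P,h,ok=pts(load(n))
    for col,lo,hi in(("green",50,80),("blue",105,125),("orange",5,14)):
        m=(ok&(h[...,0]>lo)&(h[...,0]<hi)&(h[...,1]>130)&(h[...,2]>40)).astype(np.uint8)
        m&=((P[...,0]>250)&(P[...,0]<1000)&(abs(P[...,1])<600)&(P[...,2]<220)&(P[...,2]>8)).astype(np.uint8)
        m=cv2.morphologyEx(m,cv2.MORPH_CLOSE,np.ones((3,3)))
        k,L,S,_=cv2.connectedComponentsWithStats(m)
        for i in range(1,k):
            if S[i,4]<120: continue
            fill=np.zeros_like(m); cs,_=cv2.findContours((L==i).astype(np.uint8),0,2); cv2.drawContours(fill,cs,-1,1,-1)
            Q=P[(fill>0)&ok]; t=Q
            z=np.percentile(Q[:,2],90)
            t=Q[Q[:,2]>z-6] if z<60 else Q
            r=cv2.minAreaRect(t[:,:2].astype(np.float32))
            print(n,col,S[i].tolist(),"z90 %.1f"%z,"top rect",np.round(r[0],1),np.round(r[1],1),round(r[2],1), "max z",Q[:,2].max().round(1))
E
python3 m.py; python3 - <<'E'
from m import *
for n in("scene","side"):
    P,h,ok=pts(load(n)); 
    m=ok&(P[...,0]>350)&(P[...,0]<800)&(P[...,1]>-400)&(P[...,1]<200)&(P[...,2]>25)
    print(n); 
    # height map
    Q=P[m]; C=load(n)["frame"][m]
    np.savez("pc_"+n,Q=Q,C=C)
    import matplotlib if False else None
E
python3 - <<'E'
import sys; sys.path.insert(0,'.')
E
```

```text
scene green [301, 143, 36, 35, 511] z90 46.5 top rect [479.5 379.7] [ 56.  153.9] 71.7 max z 50.9
scene green [273, 173, 28, 22, 337] z90 46.3 top rect [511.1 205.8] [71.1 57.8] 12.4 max z 47.8
scene green [141, 215, 57, 42, 1119] z90 138.7 top rect [ 557.4 -235.2] [159.5  59.6] 4.8 max z 144.9
scene blue [185, 192, 33, 30, 490] z90 121.7 top rect [ 528.6 -100.5] [128.7  59.5] 4.8 max z 135.4
scene orange [273, 124, 29, 20, 342] z90 47.0 top rect [289.4 420.7] [88.6 61.1] 11.2 max z 50.5
side green [287, 150, 26, 19, 266] z90 108.9 top rect [ 513.6 -231.3] [86.  64.4] 1.8 max z 124.3
side green [224, 228, 52, 31, 723] z90 45.1 top rect [462.8 197.1] [157.   63.6] 14.4 max z 48.3
side green [189, 257, 45, 51, 788] z90 45.9 top rect [473.9 384.2] [ 58.3 159.7] 70.3 max z 49.4
side blue [254, 153, 44, 36, 551] z90 135.1 top rect [537.5 -93.1] [153.1  64.7] 3.4 max z 143.1  File "<stdin>", line 9
    import matplotlib if False else None
                      ^^
SyntaxError: invalid syntax
```

```bash
python3 - <<'E'
from m import *
from scipy.optimize import least_squares
c=load("scene");P,h,ok=pts(c)
psi=np.radians(4.5)
def Rd(psi): return R.from_euler("ZY",[psi,-np.radians(18)]).as_matrix()
D=Rd(psi)
# provisional origin: guess (450,-172,36)
O=np.array([450,-172,36.])
q=(P-O)@D  # deck coords
m=ok&(abs(q[...,1])<170)&(q[...,0]>-60)&(q[...,0]<290)&(q[...,2]>-10)&(q[...,2]<140)
Q=q[m];H=h[m]
print("z hist",np.histogram(Q[:,2],np.arange(-10,60,3)))
# backstop face: points with z 55..115
b=Q[(Q[:,2]>55)&(Q[:,2]<112)&(Q[:,0]<40)&(abs(Q[:,1])<135)]
print("x hist",np.histogram(b[:,0],np.arange(-60,40,4)))
A=np.c_[b[:,1:],np.ones(len(b))];keep=np.ones(len(b),bool)
for _ in range(6):
    s=np.linalg.lstsq(A[keep],b[keep,0],rcond=None)[0];r=b[:,0]-A@s;keep=abs(r)<4
print("face x=",s,keep.sum(),r[keep].std(),"y range",b[keep,1].min(),b[keep,1].max())
for nm,col in(("green",(50,80)),("blue",(105,125))):
    mm=(H[:,0]>col[0])&(H[:,0]<col[1])&(H[:,1]>100)
    G=Q[mm];y0=np.median(G[:,1])
    print(nm,"pct x",np.percentile(G[:,0],[1,5,95,99]),"y",np.percentile(G[:,1],[1,5,95,99]))
    T=Q[(abs(Q[:,1]-y0)<25)&(Q[:,2]>38)&(Q[:,2]<55)&(Q[:,0]>20)]
    A=np.c_[T[:,:2],np.ones(len(T))];s=np.linalg.lstsq(A,T[:,2],rcond=None)[0];print(" topplane",s,len(T))
    T=Q[(Q[:,2]>41)&(Q[:,2]<50)&(abs(Q[:,1]-y0)<45)&(Q[:,0]>0)]
    print(" rect",cv2.minAreaRect(T[:,:2].astype(np.float32)))
# deck surface
Dk=Q[(abs(Q[:,2])<9)&(Q[:,0]>20)&(abs(Q[:,1])<30)]
print("deck z near centre",np.median(Dk[:,2]),len(Dk))
Dk=Q[(abs(Q[:,2])<9)]
print("deck y pct",np.percentile(Dk[:,1],[1,3,97,99]),"x",np.percentile(Dk[:,0],[1,97,99]))
E
```

```text
z hist (array([  53,   77,  151,  174,  858, 1632,  172,  181,  174,  159,  185,
        202,  201,  177,  175,  173,  176,  206,  233,  406, 1247,  115,
        112]), array([-10,  -7,  -4,  -1,   2,   5,   8,  11,  14,  17,  20,  23,  26,
        29,  32,  35,  38,  41,  44,  47,  50,  53,  56,  59]))
x hist (array([   0,    0,    0,    0,    0,    0,    0,    0,    0,    0,    0,
          0,    0,    0,    0,    0,    0,    9,  768, 1180,   37,    0,
          0,    0]), array([-60, -56, -52, -48, -44, -40, -36, -32, -28, -24, -20, -16, -12,
        -8,  -4,   0,   4,   8,  12,  16,  20,  24,  28,  32,  36]))
face x= [-2.03980447e-03  5.48200673e-04  1.64206485e+01] 1957 1.6017903635561024 y range -134.94699340814026 134.9314812638499
green pct x [ 40.89307645  49.70015311 194.12713128 195.40737888] y [-100.45929515  -99.79295455  -44.45156423  -41.59297424]
 topplane [-1.64524245e-02  1.30041671e-01  6.17700033e+01] 642
 rect ((104.03787231445312, -88.21279907226562), (184.35684204101562, 87.94247436523438), 0.12021603435277939)
blue pct x [ 38.5377381   46.59261051 193.85837828 195.10580066] y [35.72396679 36.38339363 89.25196519 92.38337528]
 topplane [-1.55753918e-02  2.07081672e-01  4.04883271e+01] 498
 rect ((103.65955352783203, 40.77755355834961), (184.2087860107422, 88.97936248779297), 0.29177847504615784)
deck z near centre 5.620190521984312 677
deck y pct [-155.2643125  -154.69387476  142.40714857  150.32800974] x [ 14.35655516 214.31671969 215.22712204]
```

```bash
cat > g.py <<'E'
import sys
from h import *
PSI=np.radians(4.6)
DM=R.from_euler("ZY",[PSI,-np.radians(18)])
O=np.array([450,-172,36.])+R.from_euler("ZY",[np.radians(4.5),-np.radians(18)]).apply([0,-3.5,5.6])
FLIP=R.from_euler("x",np.pi)
def tgt(kind,x,y,z,yaw=0):
    if kind=="d": return O+DM.apply([x,y,z]), DM*FLIP
    return np.array([x,y,z]), R.from_euler("z",np.radians(yaw))*FLIP
def state():
    o=get_obs(); return o,np.array(o["tool_pos"]),R.from_euler("xyz",o["tcp_rot"])
if __name__=="__main__":
    o,p,r=state(); d=DM.inv().apply(p-O)
    print("t",o["time"],"world",p.round(1),"deck",d.round(1),"grip",round(o["grip_width"],1),"Fdeck",DM.inv().apply(o["contact_force"]).round(1),"q",np.round(o["joint_positions"],2))
    cp,cr=p,r
    for a in sys.argv[1:]:   # chained targets, each from the one before
        f=a.split(","); P,Rt=tgt(f[0],*map(float,f[1:]))
        s=cr.inv().apply(P-cp)/200; w=(cr.inv()*Rt).as_rotvec()/np.pi
        print(a,"world",P.round(0),"slide",s.round(4).tolist(),"rot",w.round(4).tolist(),"rows>=%.1f"%max(np.linalg.norm(s)*200/62.5,np.linalg.norm(w)*180/10.7))
        cp,cr=P,Rt
E
python3 g.py d,222,-68,90 d,222,-68,15
```

```text
t 0.9 world [525.    0.  226.8] deck [143.2 168.9 148.5] grip 91.7 Fdeck [ 0.4 -1.3  0. ] q [-0.15  0.34  1.52  0.    1.28 -0.15]
d,222,-68,90 world [ 637. -229.  196.] slide [-1.1436, 0.5586, 0.1563] rot [-0.0744, 0.0807, 0.4702] rows>=8.1
d,222,-68,15 world [ 660. -227.  124.] slide [0.0, -0.0, 0.375] rot [0.0, 0.0, 0.0] rows>=1.2
```

Request:
servo_tool:
  slide:
    - [-0.9,0.45,0.05]
    - [-0.9,0.45,0.05]
    - [-0.9,0.45,0.05]
    - [-0.9,0.45,0.05]
    - [-0.9,0.45,0.05]
  rot:
    - [-0.037,0.04,0.235]
    - [-0.037,0.04,0.235]
    - [-0.037,0.04,0.235]
    - [-0.037,0.04,0.235]
    - [-0.037,0.04,0.235]
  claw: [18,18,18,18,18]

```text
time: 1.52
tool_pos: [614.5, -181.3, 216.1]
tcp_rot: [3.081, -0.155, 0.834]
contact_force: [-0.3, 1.0, 0.2]
grip_width: 46.2
```

```bash
python3 g.py d,222,-68,90 d,222,-68,15
```

```text
t 1.525 world [ 614.5 -181.3  216.1] deck [210.9 -19.  115.2] grip 46.2 Fdeck [-0.1  1.   0.3] q [-0.47  0.5   1.32  0.14  1.23  0.23]
d,222,-68,90 world [ 637. -229.  196.] slide [-0.1156, 0.2359, 0.1004] rot [-0.0373, 0.041, 0.2348] rows>=4.1
d,222,-68,15 world [ 660. -227.  124.] slide [0.0, -0.0, 0.375] rot [0.0, 0.0, 0.0] rows>=1.2
```

Request:
servo_tool:
  slide:
    - [-0.116,0.236,0.1]
    - [-0.116,0.236,0.1]
    - [-0.116,0.236,0.1]
    - [-0.116,0.236,0.1]
    - [-0.116,0.236,0.1]
  rot:
    - [-0.037,0.041,0.235]
    - [-0.037,0.041,0.235]
    - [-0.037,0.041,0.235]
    - [-0.037,0.041,0.235]
    - [-0.037,0.041,0.235]
  claw: [18,18,18,18,18]

```text
time: 2.15
tool_pos: [636.9, -225.6, 196.7]
tcp_rot: [3.141, -0.314, 0.087]
contact_force: [-0.2, 0.5, -0.7]
grip_width: 18.2
```

```bash
python3 g.py d,222,-68,15; python3 - <<'E'
from h import *
a=capture("scene");b=capture("wrist")
i=cv2.resize(a["frame"][130:310,80:320],(533,400));j=cv2.resize(b["frame"],(267,200))
im=np.zeros((400,800,3),np.uint8);im[:,:533]=i;im[:200,533:]=j
cv2.imwrite("pics/b.png",im[...,::-1])
E
```

```text
t 2.15 world [ 636.9 -225.6  196.7] deck [222.8 -65.   91. ] grip 18.2 Fdeck [-0.3  0.5 -0.6] q [-0.54  0.49  1.41  0.22  0.99  0.85]
d,222,-68,15 world [ 660. -227.  124.] slide [-0.0038, 0.0158, 0.3801] rot [-0.0006, 0.0001, 0.0021] rows>=1.2
```

View pics/b.png

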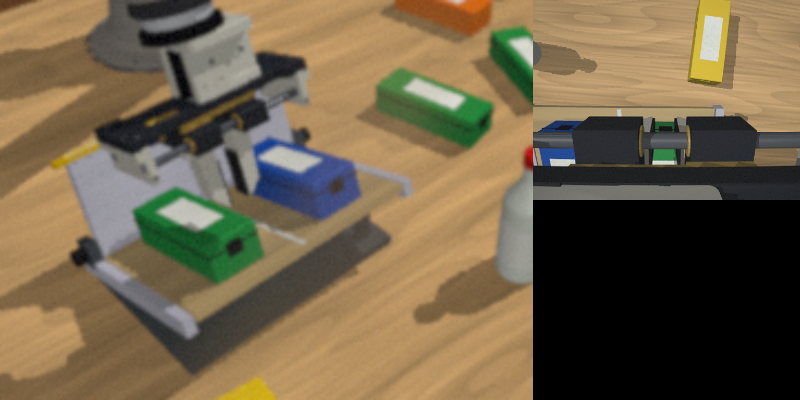

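Request:
servo_tool:
  slide:
    - [-0.004,0.014,0.2]
    - [-0.004,0.014,0.375]
    - [-0.004,0.014,0.375]
  rot:
    - [0,0,0.002]
    - [0,0,0.002]
    - [0,0,0.002]
  claw: [18,18,18]

```text
time: 2.62
tool_pos: [658.9, -227.1, 121.6]
tcp_rot: [-3.136, -0.309, 0.078]
contact_force: [0.6, 0.1, -0.8]
grip_width: 17.9
```

```bash
python3 g.py d,206,-68,15 d,186,-68,15
```

```text
t 2.625 world [ 658.9 -227.1  121.6] deck [220.3 -68.2  12.9] grip 17.9 Fdeck [ 0.3  0.  -1. ] q [-0.52  0.61  1.44  0.24  0.86  0.84]
d,206,-68,15 world [ 645. -228.  119.] slide [-0.0716, -0.0006, -0.0104] rot [-0.0015, 0.0015, -0.0008] rows>=0.2
d,186,-68,15 world [ 626. -230.  113.] slide [-0.1, -0.0, 0.0] rot [0.0, 0.0, 0.0] rows>=0.3
```

Request:
servo_tool:
  slide:
    - [-0.03,0,-0.01]
    - [-0.06,0,-0.01]
    - [-0.08,0,-0.01]
    - [-0.1,0,-0.01]
    - [-0.12,0,-0.01]
  rot:
    - [0,0,0]
    - [0,0,0]
    - [0,0,0]
    - [0,0,0]
    - [0,0,0]
  claw: [18,18,18,18,18]

```text
time: 3.25
tool_pos: [636.8, -230.5, 120.1]
tcp_rot: [-3.14, -0.317, 0.075]
contact_force: [1.0, 0.3, 2.6]
grip_width: 18.6
```

```bash
python3 g.py
```

```text
t 3.25 world [ 636.8 -230.5  120.1] deck [198.7 -69.8  18.3] grip 18.6 Fdeck [1.7 0.3 2.2] q [-0.55  0.57  1.51  0.25  0.82  0.8 ]
```

Request:
servo_tool:
  slide:
    - [-0.007,0,0]
    - [-0.014,0,0]
    - [-0.021,0,0]
    - [-0.028,0,0]
    - [-0.035,0,0]
  rot:
    - [0,0,0]
    - [0,0,0]
    - [0,0,0]
    - [0,0,0]
    - [0,0,0]
  claw: [18,18,18,18,18]

```text
time: 3.88
tool_pos: [629.8, -230.6, 117.0]
tcp_rot: [-3.139, -0.315, 0.074]
contact_force: [1.4, 0.3, 2.1]
grip_width: 17.8
```

```bash
python3 g.py
```

```text
t 3.875 world [ 629.8 -230.6  117. ] deck [191.  -69.3  17.5] grip 17.8 Fdeck [2.  0.2 1.6] q [-0.55  0.57  1.53  0.26  0.81  0.79]
```

Request:
servo_tool:
  slide:
    - [-0.006,0,0]
    - [-0.012,0,0]
    - [-0.018,0,0]
    - [-0.023,0,0]
    - [-0.028,0,0]
  rot:
    - [0,0,0]
    - [0,0,0]
    - [0,0,0]
    - [0,0,0]
    - [0,0,0]
  claw: [18,18,18,18,18]

```text
time: 4.5
tool_pos: [627.3, -230.9, 116.9]
tcp_rot: [-3.14, -0.321, 0.074]
contact_force: [14.2, 3.7, 2.1]
grip_width: 18.2
```

```bash
python3 g.py
```

```text
t 4.5 world [ 627.3 -230.9  116.9] deck [188.5 -69.4  18.2] grip 18.2 Fdeck [14.3  2.6 -2.5] q [-0.56  0.56  1.54  0.26  0.8   0.78]
```

Request:
servo_tool:
  slide:
    - [0,0,0]
    - [0,0,0]
    - [0.05,0,0]
    - [0.1,0,-0.2]
    - [0.1,0,-0.5]
  rot:
    - [0,0,0]
    - [0,0,0]
    - [0,0,0]
    - [0,0,0]
    - [0,0,0]
  claw: [18,18,18,18,18]

```text
time: 5.12
tool_pos: [611.7, -231.5, 215.1]
tcp_rot: [-3.136, -0.31, 0.074]
contact_force: [0.9, -0.3, 0.7]
grip_width: 18.2
```

```bash
cat > v.py <<'E'
import sys
from g import *
from m import pts
def rack(c):
    "green things in the rack lane, deck frame: fits of tops"
    P,h,ok=pts(c);q=(P-O)@DM.as_matrix()
    m=ok&(h[...,0]>50)&(h[...,0]<80)&(h[...,1]>100)&(abs(q[...,1]+68)<55)&(q[...,0]>0)&(q[...,0]<260)&(q[...,2]>2)
    G=q[m]
    print("n",len(G),"zmax",np.percentile(G[:,2],99).round(1))
    for k in range(3):
        L=G[(G[:,2]>45*k+8)&(G[:,2]<45*k+36)]
        if len(L)<40: continue
        E=L[L[:,0]>np.percentile(L[:,0],97)-4]
        S=L[(L[:,1]<np.percentile(L[:,1],2)+4)]
        print("layer",k,len(L),"hi-end x",np.median(E[:,0]).round(1),"end slope",np.polyfit(E[:,1],E[:,0],1)[0].round(3),"end y",np.percentile(E[:,1],[2,98]).round(1),"side y",np.median(S[:,1]).round(1),"side slope",np.polyfit(S[:,0],S[:,1],1)[0].round(3))
if __name__=="__main__":
    c=capture("scene");rack(c);np.savez("last",**c)
E
python3 v.py; python3 g.py w,470,197,230,14 w,463,197,50,14
```

```text
n 1155 zmax 46.3
layer 0 481 hi-end x 176.5 end slope 0.007 end y [-95.7 -38.9] side y -94.7 side slope -0.01
t 5.175 world [ 613.1 -233.6  225.6] deck [208.5 -71.  126. ] grip 17.7 Fdeck [ 3.4 -2.   5.1] q [-0.57  0.43  1.44  0.22  1.02  0.83]
w,470,197,230,14 world [470. 197. 230.] slide [-0.5139, -2.2008, -0.202] rot [0.0097, -0.1019, -0.0532] rows>=7.3
w,463,197,50,14 world [463. 197.  50.] slide [-0.034, -0.0085, 0.9] rot [0.0, 0.0, 0.0] rows>=2.9
```

Request:
servo_tool:
  slide:
    - [-0.05,-0.25,-0.1]
    - [-0.26,-1.0,-0.1]
    - [-0.26,-1.0,-0.1]
    - [-0.26,-1.0,-0.1]
    - [-0.26,-1.0,-0.1]
  rot:
    - [0.005,-0.05,-0.026]
    - [0.01,-0.1,-0.053]
    - [0.01,-0.1,-0.053]
    - [0.01,-0.1,-0.053]
    - [0.01,-0.1,-0.053]
  claw: [90,90,90,90,90]

```text
time: 5.8
tool_pos: [541.1, -35.0, 219.7]
tcp_rot: [-3.134, 0.001, 0.247]
contact_force: [-0.5, -1.5, -0.1]
grip_width: 63.5
```

```bash
python3 g.py w,463,197,200,14
```

```text
t 5.8 world [541.1 -35.  219.7] deck [153.6 132.8 137.6] grip 63.5 Fdeck [-0.6 -1.4  0.1] q [-0.21  0.38  1.48  0.01  1.28  1.11]
w,463,197,200,14 world [463. 197. 200.] slide [-0.0951, -1.2194, 0.1081] rot [-0.0025, 0.0004, 0.0009] rows>=3.9
```

Request:
servo_tool:
  slide:
    - [-0.05,-0.5,0.0]
    - [-0.095,-1.0,0.0]
    - [-0.095,-1.0,0.0]
    - [-0.095,-1.0,0.0]
    - [-0.095,-1.0,0.0]
  rot:
    - [0,0,0]
    - [0,0,0]
    - [0,0,0]
    - [0,0,0]
    - [0,0,0]
  claw: [90,90,90,90,90]

```text
time: 6.42
tool_pos: [475.9, 152.2, 221.5]
tcp_rot: [-3.135, -0.001, 0.245]
contact_force: [0.6, 0.2, 0.5]
grip_width: 90.1
```

```bash
cat > b.py <<'E'
from g import *
from m import pts
for n in("wrist","scene","side"):
    c=capture(n);P,h,ok=pts(c)
    top=ok&(P[...,2]>38)&(P[...,2]<54)&(P[...,0]>300)&(P[...,0]<700)&(P[...,1]>60)&(P[...,1]<520)
    g=(top&(h[...,0]>50)&(h[...,0]<80)&(h[...,1]>100)).astype(np.uint8)
    k,L,S,_=cv2.connectedComponentsWithStats(cv2.dilate(g,np.ones((3,3))))
    for i in range(1,k):
        if S[i,4]<100: continue
        r=cv2.minAreaRect(P[(L==i)&(g>0)][:,:2].astype(np.float32)); print(n,S[i].tolist(),np.round(r[0],1),np.round(r[1],1),round(r[2],1))
E
python3 b.py; python3 g.py w,463,197,120,14 w,463,197,12,14
```

```text
wrist [0, 25, 91, 173, 6458] [476.8 382.7] [ 60.9 160.5] 70.9
wrist [173, 89, 70, 160, 7138] [465.7 194.8] [159.1  60.2] 15.2
scene [301, 141, 38, 30, 482] [479.6 381.7] [ 59.  160.1] 70.5
scene [250, 161, 53, 28, 543] [469.4 194.6] [155.9  59.9] 14.7
side [223, 227, 54, 27, 681] [463.  197.3] [157.5  62.1] 14.6
side [188, 256, 47, 47, 841] [473.5 384.5] [ 59.4 159.2] 70.2
t 6.575 world [476.3 150.9 221.4] deck [106.8 323.3 154.6] grip 89.6 Fdeck [-0.7 -0.3 -0.4] q [0.15 0.3  1.6  0.01 1.24 1.48]
w,463,197,120,14 world [463. 197. 120.] slide [-0.0095, -0.2362, 0.5084] rot [-0.0022, -0.0002, -0.0008] rows>=1.8
w,463,197,12,14 world [463. 197.  12.] slide [0.0, -0.0, 0.54] rot [0.0, 0.0, 0.0] rows>=1.7
```

```bash
python3 g.py w,466,195,100,14.9 w,466,195,10,14.9
```

```text
t 6.575 world [476.3 150.9 221.4] deck [106.8 323.3 154.6] grip 89.6 Fdeck [-0.7 -0.3 -0.4] q [0.15 0.3  1.6  0.01 1.24 1.48]
w,466,195,100,14.9 world [466. 195. 100.] slide [0.0026, -0.2222, 0.6083] rot [-0.0022, -0.0002, -0.0058] rows>=2.1
w,466,195,10,14.9 world [466. 195.  10.] slide [0.0, -0.0, 0.45] rot [0.0, 0.0, 0.0] rows>=1.4
```

Request:
servo_tool:
  slide:
    - [0.003,-0.222,0.3]
    - [0.003,-0.222,0.608]
    - [0.003,-0.222,0.608]
    - [0.003,-0.222,0.608]
  rot:
    - [-0.002,0,-0.006]
    - [-0.002,0,-0.006]
    - [-0.002,0,-0.006]
    - [-0.002,0,-0.006]
  claw: [91,91,91,91]

```text
time: 7.08
tool_pos: [466.3, 195.8, 101.0]
tcp_rot: [-3.141, -0.001, 0.261]
contact_force: [0.3, -0.3, 0.1]
grip_width: 91.2
```

```bash
python3 g.py w,466,195,10,14.9
```

```text
t 7.075 world [466.3 195.8 101. ] deck [ 63.6 368.8  42.1] grip 91.2 Fdeck [ 0.3 -0.3  0. ] q [0.25 0.45 1.75 0.   0.94 1.55]
w,466,195,10,14.9 world [466. 195.  10.] slide [-0.0029, 0.0039, 0.455] rot [-0.0003, -0.0004, 0.0004] rows>=1.5
```

Request:
servo_tool:
  slide:
    - [-0.002,0.003,0.25]
    - [-0.002,0.003,0.45]
    - [-0.002,0.003,0.45]
    - [-0.002,0.003,0.45]
    - [-0.002,0.003,0.45]
  rot:
    - [0,0,0]
    - [0,0,0]
    - [0,0,0]
    - [0,0,0]
    - [0,0,0]
  claw: [91,91,91,55,55]

```text
time: 7.7
tool_pos: [466.8, 196.4, 12.6]
tcp_rot: [-3.141, -0.005, 0.263]
contact_force: [0.4, -0.1, 0.1]
grip_width: 75.3
```

Request:
servo_tool:
  slide:
    - [0,0,0]
    - [0,0,0]
    - [0,0,0]
  rot:
    - [0,0,0]
    - [0,0,0]
    - [0,0,0]
  claw: [45,45,45]

```text
time: 8.07
tool_pos: [465.6, 196.1, 11.2]
tcp_rot: [-3.141, -0.002, 0.263]
contact_force: [-0.2, -1.9, 7.1]
grip_width: 59.8
```

Request:
servo_tool:
  slide:
    - [0,0,-0.1]
    - [0,0,-0.4]
    - [0,0,-0.7]
    - [0,0,-0.95]
    - [0,0,-0.95]
  rot:
    - [0,0,0]
    - [0,0,0]
    - [0,0,0]
    - [0,0,0]
    - [0,0,0]
  claw: [45,45,45,45,45]

```text
time: 8.7
tool_pos: [466.6, 196.4, 204.0]
tcp_rot: [-3.141, -0.009, 0.263]
contact_force: [0.2, 0.4, -3.8]
grip_width: 60.1
```

```bash
python3 g.py d,115,-68,150 d,115,-68,70 d,115,-68,55.5
```

```text
t 8.7 world [466.6 196.4 204. ] deck [ 95.8 369.4 139.9] grip 60.1 Fdeck [-1.   0.4 -3.7] q [0.25 0.32 1.62 0.   1.19 1.55]
d,115,-68,150 world [ 517. -238.  220.] slide [-0.3221, 2.1644, -0.0829] rot [-0.0097, 0.097, 0.0576] rows>=7.0
d,115,-68,70 world [ 541. -236.  143.] slide [-0.0, -0.0, 0.4] rot [0.0, 0.0, 0.0] rows>=1.3
d,115,-68,55.5 world [ 546. -236.  130.] slide [0.0, 0.0, 0.0725] rot [0.0, 0.0, 0.0] rows>=0.2
```

Request:
servo_tool:
  slide:
    - [0,0.2,-0.15]
    - [-0.1,1.0,-0.2]
    - [-0.1,1.0,-0.2]
    - [-0.1,1.0,-0.2]
    - [-0.1,1.0,-0.2]
  rot:
    - [0,0,0]
    - [-0.005,0.05,0.029]
    - [-0.005,0.05,0.029]
    - [-0.005,0.05,0.029]
    - [-0.005,0.05,0.029]
  claw: [45,45,45,45,45]

```text
time: 9.32
tool_pos: [496.7, -4.8, 238.2]
tcp_rot: [3.135, -0.155, 0.168]
contact_force: [0.4, -0.2, -3.8]
grip_width: 60.2
```

```bash
python3 g.py d,115,-68,150
```

```text
t 9.325 world [496.7  -4.8 238.2] deck [119.5 166.5 168.1] grip 60.2 Fdeck [-0.8 -0.3 -3.7] q [-0.2   0.19  1.71  0.05  1.09  1.19]
d,115,-68,150 world [ 517. -238.  220.] slide [-0.109, 1.1678, 0.0849] rot [-0.0044, 0.0506, 0.0273] rows>=3.8
```

Request:
servo_tool:
  slide:
    - [-0.05,0.5,0]
    - [-0.1,1.0,0.05]
    - [-0.1,1.0,0.08]
    - [-0.1,1.0,0.08]
    - [-0.1,1.0,0.08]
  rot:
    - [-0.004,0.051,0.027]
    - [-0.004,0.051,0.027]
    - [-0.004,0.051,0.027]
    - [-0.004,0.051,0.027]
    - [-0.004,0.051,0.027]
  claw: [45,45,45,45,45]

```text
time: 9.95
tool_pos: [513.9, -201.9, 220.7]
tcp_rot: [-3.138, -0.316, 0.083]
contact_force: [-1.0, 0.8, -4.1]
grip_width: 60.1
```

```bash
python3 g.py d,115,-68,100 d,115,-68,66
```

```text
t 9.95 world [ 513.9 -201.9  220.7] deck [115.4 -31.5 151.2] grip 60.1 Fdeck [-2.2  0.9 -3.6] q [-0.64  0.26  1.71  0.26  0.95  0.72]
d,115,-68,100 world [ 532. -237.  172.] slide [-0.0029, 0.1838, 0.2549] rot [-0.0015, -0.0006, 0.001] rows>=1.0
d,115,-68,66 world [ 543. -236.  140.] slide [-0.0, -0.0, 0.17] rot [0.0, 0.0, 0.0] rows>=0.5
```

Request:
servo_tool:
  slide:
    - [-0.002,0.183,0.05]
    - [-0.002,0.183,0.25]
    - [-0.002,0.183,0.38]
    - [-0.002,0.183,0.42]
    - [-0.002,0.183,0.42]
  rot:
    - [-0.001,0,0.001]
    - [-0.001,0,0.001]
    - [-0.001,0,0.001]
    - [-0.001,0,0.001]
    - [-0.001,0,0.001]
  claw: [45,45,45,45,45]

```text
time: 10.58
tool_pos: [543.7, -235.3, 142.7]
tcp_rot: [3.141, -0.318, 0.084]
contact_force: [-0.6, 0.8, -3.4]
grip_width: 59.6
```

```bash
python3 g.py d,115,-68,56; python3 v.py; python3 - <<'E'
from h import *
c=dict(np.load("last.npz"));cv2.imwrite("pics/c.png",cv2.resize(c["frame"][130:310,80:320],(720,540))[...,::-1])
E
```

```text
t 10.575 world [ 543.7 -235.3  142.7] deck [117.  -67.1  68.6] grip 59.6 Fdeck [-1.5  0.9 -3. ] q [-0.65  0.42  1.72  0.3   0.79  0.65]
d,115,-68,56 world [ 546. -236.  130.] slide [-0.0103, 0.0043, 0.0629] rot [-0.0001, -0.0013, 0.001] rows>=0.2
n 1879 zmax 104.3
layer 0 479 hi-end x 176.2 end slope 0.015 end y [-95.8 -38.9] side y -94.6 side slope -0.009
layer 1 360 hi-end x 195.7 end slope 0.002 end y [-96.1 -38.8] side y -96.1 side slope -0.001
layer 2 363 hi-end x 195.1 end slope 0.006 end y [-95.9 -39.4] side y -95.1 side slope -0.014
```

View pics/c.png

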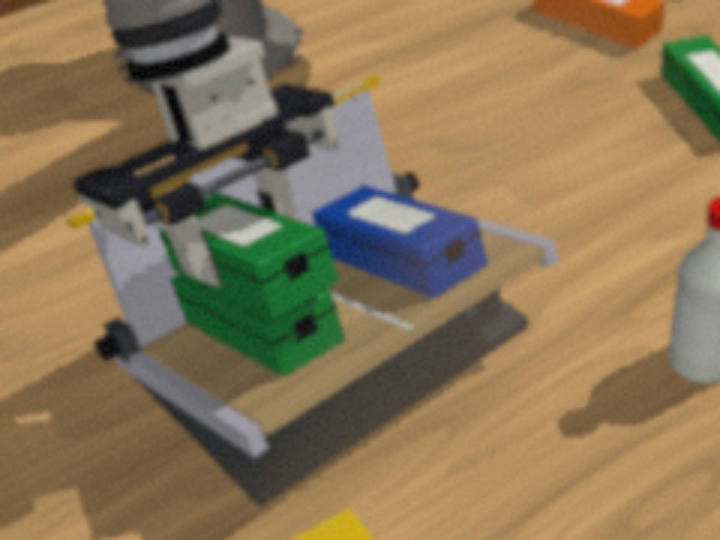

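Request:
servo_tool:
  slide:
    - [0,0.003,0.02]
    - [0,0.003,0.04]
    - [0,0.003,0.05]
    - [0,0.003,0.055]
    - [0,0.003,0.06]
  rot:
    - [0,-0.001,0.001]
    - [0,-0.001,0.001]
    - [0,-0.001,0.001]
    - [0,-0.001,0.001]
    - [0,-0.001,0.001]
  claw: [45,45,45,45,45]

```text
time: 11.25
tool_pos: [547.3, -237.2, 131.2]
tcp_rot: [3.141, -0.316, 0.079]
contact_force: [-0.2, -0.8, -3.7]
grip_width: 60.3
```

```bash
python3 g.py
```

```text
t 11.25 world [ 547.3 -237.2  131.2] deck [116.7 -69.3  56.6] grip 60.3 Fdeck [-1.4 -0.8 -3.4] q [-0.65  0.44  1.72  0.3   0.77  0.65]
```

Request:
servo_tool:
  slide:
    - [0,0,0.004]
    - [0,0,0.008]
    - [0,0,0.01]
  rot:
    - [0,0,0]
    - [0,0,0]
    - [0,0,0]
  claw: [45,45,45]

```text
time: 11.62
tool_pos: [547.5, -237.2, 130.5]
tcp_rot: [3.141, -0.316, 0.079]
contact_force: [-9.7, 0.5, 10.1]
grip_width: 60.0
```

```bash
python3 g.py
```

```text
t 11.625 world [ 547.5 -237.2  130.5] deck [116.7 -69.3  55.8] grip 60.0 Fdeck [-6.   1.3 12.5] q [-0.65  0.44  1.72  0.3   0.77  0.65]
```

Request:
servo_tool:
  slide:
    - [0,0,-0.004]
    - [0,0,-0.004]
    - [0,0,-0.004]
    - [0,0,-0.004]
    - [0,0,-0.3]
  rot:
    - [0,0,0]
    - [0,0,0]
    - [0,0,0]
    - [0,0,0]
    - [0,0,0]
  claw: [45,80,88,88,88]

```text
time: 12.25
tool_pos: [527.8, -237.1, 182.5]
tcp_rot: [-3.135, -0.309, 0.077]
contact_force: [0.1, 0.3, 0.4]
grip_width: 87.6
```

Request:
servo_tool:
  slide:
    - [0,0,-0.1]
    - [0.5,0,-0.1]
    - [0.5,0,-0.1]
    - [0.5,0,-0.1]
  rot:
    - [0,0,0]
    - [0,0,0]
    - [0,0,0]
    - [0,0,0]
  claw: [88,18,18,18]

```text
time: 12.75
tool_pos: [620.0, -231.2, 237.1]
tcp_rot: [3.14, -0.318, 0.081]
contact_force: [-1.0, 0.4, -0.3]
grip_width: 62.7
```

```bash
python3 v.py; python3 g.py d,220,-68,62
```

```text
n 1862 zmax 91.4
layer 0 484 hi-end x 176.2 end slope 0.014 end y [-95.  -38.8] side y -94.6 side slope -0.008
layer 1 547 hi-end x 195.3 end slope 0.004 end y [-98.7 -40.7] side y -98.0 side slope -0.006
t 12.8 world [ 618.4 -231.1  236. ] deck [216.9 -68.9 134.2] grip 58.9 Fdeck [ 0.3 -0.  -0.3] q [-0.56  0.43  1.4   0.21  1.06  0.84]
d,220,-68,62 world [ 643. -228.  168.] slide [0.0151, -0.0048, 0.3611] rot [0.0002, -0.0004, -0.0] rows>=1.2
```

Request:
servo_tool:
  slide:
    - [0.015,-0.005,0.05]
    - [0.015,-0.005,0.2]
    - [0.015,-0.005,0.361]
    - [0.015,-0.005,0.361]
    - [-0.03,-0.005,0.361]
  rot:
    - [0,0,0]
    - [0,0,0]
    - [0,0,0]
    - [0,0,0]
    - [0,0,0]
  claw: [18,18,18,18,18]

```text
time: 13.42
tool_pos: [634.4, -229.6, 166.7]
tcp_rot: [3.14, -0.317, 0.079]
contact_force: [-0.1, -0.9, 0.2]
grip_width: 18.6
```

```bash
python3 g.py d,193,-68,62
```

```text
t 13.425 world [ 634.4 -229.6  166.7] deck [210.8 -68.7  63.3] grip 18.6 Fdeck [-0.1 -0.9  0.2] q [-0.55  0.52  1.46  0.23  0.91  0.83]
d,193,-68,62 world [ 618. -230.  160.] slide [-0.0891, -0.0036, 0.0063] rot [0.0006, -0.0008, -0.0004] rows>=0.3
```

Request:
servo_tool:
  slide:
    - [-0.02,0,0.005]
    - [-0.04,0,0.005]
    - [-0.06,0,0.005]
    - [-0.075,0,0.005]
    - [-0.09,0,0.005]
  rot:
    - [0,0,0]
    - [0,0,0]
    - [0,0,0]
    - [0,0,0]
    - [0,0,0]
  claw: [18,18,18,18,18]

```text
time: 14.05
tool_pos: [617.7, -230.7, 159.5]
tcp_rot: [3.141, -0.316, 0.079]
contact_force: [1.1, -0.2, 0.9]
grip_width: 18.1
```

```bash
python3 g.py
```

```text
t 14.05 world [ 617.7 -230.7  159.5] deck [192.7 -68.4  61.6] grip 18.1 Fdeck [ 1.3 -0.3  0.6] q [-0.56  0.5   1.51  0.24  0.89  0.8 ]
```

Now slowly: base needed about 188.5 for 14 N.

Request:
servo_tool:
  slide:
    - [-0.006,0,0]
    - [-0.012,0,0]
    - [-0.018,0,0]
    - [-0.024,0,0]
  rot:
    - [0,0,0]
    - [0,0,0]
    - [0,0,0]
    - [0,0,0]
  claw: [18,18,18,18]

```text
time: 14.55
tool_pos: [613.8, -230.9, 158.1]
tcp_rot: [3.141, -0.317, 0.079]
contact_force: [6.1, 2.0, 1.0]
grip_width: 18.1
```

```bash
python3 g.py
```

```text
t 14.55 world [ 613.8 -230.9  158.1] deck [188.5 -68.4  61.5] grip 18.1 Fdeck [ 6.2  1.5 -1. ] q [-0.57  0.5   1.53  0.25  0.88  0.79]
```

Request:
servo_tool:
  slide:
    - [-0.004,0,0]
    - [-0.006,0,0]
    - [-0.006,0,0]
  rot:
    - [0,0,0]
    - [0,0,0]
    - [0,0,0]
  claw: [18,18,18]

```text
time: 14.92
tool_pos: [613.7, -230.9, 158.4]
tcp_rot: [3.14, -0.319, 0.079]
contact_force: [7.5, 2.0, 0.3]
grip_width: 18.0
```

```bash
python3 g.py
```

```text
t 14.925 world [ 613.7 -230.9  158.4] deck [188.5 -68.3  61.8] grip 18.0 Fdeck [ 7.4  1.4 -2.1] q [-0.57  0.5   1.53  0.25  0.87  0.79]
```

Request:
servo_tool:
  slide:
    - [-0.006,0,0]
    - [-0.01,0,0]
    - [-0.01,0,0]
  rot:
    - [0,0,0]
    - [0,0,0]
    - [0,0,0]
  claw: [18,18,18]

```text
time: 15.3
tool_pos: [613.5, -231.1, 159.0]
tcp_rot: [3.139, -0.323, 0.079]
contact_force: [13.9, 3.3, 2.0]
grip_width: 17.9
```

Request:
servo_tool:
  slide:
    - [0.05,0,0]
    - [0.1,0,-0.1]
    - [0.1,0,-0.4]
    - [0.1,0,-0.6]
    - [0.1,0,-0.6]
  rot:
    - [0,0,0]
    - [0,0,0]
    - [0,0,0]
    - [0,0,0]
    - [0,0,0]
  claw: [18,18,18,18,18]

```text
time: 15.92
tool_pos: [592.3, -233.5, 280.8]
tcp_rot: [3.137, -0.32, 0.079]
contact_force: [0.6, -0.9, -0.9]
grip_width: 17.8
```

```bash
python3 v.py; python3 g.py w,477,382.5,230,-19.3
```

```text
n 1940 zmax 91.4
layer 0 481 hi-end x 176.4 end slope 0.011 end y [-95.6 -39.1] side y -94.6 side slope -0.01
layer 1 521 hi-end x 176.2 end slope 0.008 end y [-98.8 -40.2] side y -97.7 side slope -0.002
t 15.975 world [ 591.8 -232.9  278.1] deck [204.6 -68.6 182.5] grip 17.8 Fdeck [-0.7  0.6 -0.7] q [-0.59  0.36  1.4   0.21  1.14  0.83]
w,477,382.5,230,-19.3 world [477. 382. 230.] slide [-0.3886, -3.1129, 0.12] rot [-0.0203, -0.0994, 0.1311] rows>=10.0
```

Request:
servo_tool:
  slide:
    - [-0.1,-0.3,0.0]
    - [-0.2,-1.0,0.0]
    - [-0.2,-1.0,0.0]
    - [-0.2,-1.0,0.0]
    - [-0.2,-1.0,0.0]
  rot:
    - [-0.01,-0.05,0.065]
    - [-0.02,-0.1,0.13]
    - [-0.02,-0.1,0.13]
    - [-0.02,-0.1,0.13]
    - [-0.02,-0.1,0.13]
  claw: [91,91,91,91,91]

```text
time: 16.6
tool_pos: [537.5, -34.1, 262.6]
tcp_rot: [-3.141, 0.007, -0.329]
contact_force: [0.2, -0.2, 0.3]
grip_width: 63.2
```

```bash
python3 g.py w,477,382.5,230,-19.3
```

```text
t 16.6 world [537.5 -34.1 262.6] deck [163.5 133.9 179.5] grip 63.2 Fdeck [ 0.2 -0.2  0.2] q [-0.21  0.35  1.42  0.    1.39  1.69]
w,477,382.5,230,-19.3 world [477. 382. 230.] slide [-0.9587, -1.8732, 0.1708] rot [-0.0001, 0.0024, 0.0024] rows>=6.8
```

Request:
servo_tool:
  slide:
    - [-0.5,-1.0,0.1]
    - [-0.5,-1.0,0.1]
    - [-0.5,-1.0,0.1]
    - [-0.5,-1.0,0.1]
    - [-0.5,-1.0,0.1]
  rot:
    - [0,0.002,0.002]
    - [0,0.002,0.002]
    - [0,0.002,0.002]
    - [0,0.002,0.002]
    - [0,0.002,0.002]
  claw: [91,91,91,91,91]

```text
time: 17.23
tool_pos: [508.6, 186.6, 243.6]
tcp_rot: [3.141, -0.001, -0.336]
contact_force: [1.0, 0.0, 0.7]
grip_width: 90.7
```

```bash
python3 g.py w,477,382.5,200,-19.3; python3 b.py
```

```text
t 17.225 world [508.6 186.6 243.6] deck [147.1 356.3 164.9] grip 90.7 Fdeck [ 1.1 -0.1  0.3] q [ 0.21  0.36  1.45 -0.    1.33  2.12]
w,477,382.5,200,-19.3 world [477. 382. 200.] slide [-0.4726, -0.8724, 0.2172] rot [0.0002, -0.0003, 0.0002] rows>=3.3
wrist [63, 181, 62, 57, 2448] [523.9 366.5] [59.9 60.8] 70.3
scene [301, 141, 38, 30, 491] [479.1 381.5] [ 59.1 157.8] 71.2
side [188, 256, 47, 47, 846] [474.4 383.8] [ 59.4 160.7] 70.2
```

Request:
servo_tool:
  slide:
    - [-0.47,-0.872,0.217]
    - [-0.47,-0.872,0.217]
    - [-0.47,-0.872,0.217]
    - [-0.47,-0.872,0.6]
    - [-0.47,-0.872,0.65]
  rot:
    - [0,0,0]
    - [0,0,0]
    - [0,0,0]
    - [0,0,0]
    - [0,0,0]
  claw: [91,91,91,91,91]

```text
time: 18.0
tool_pos: [478.2, 379.9, 111.4]
tcp_rot: [3.139, -0.0, -0.339]
contact_force: [-0.2, -0.5, -0.2]
grip_width: 90.8
```

```bash
python3 g.py w,477,382.5,10,-19.3; python3 b.py
```

```text
t 18.0 world [478.2 379.9 111.4] deck [ 92.2 551.4  43.8] grip 90.8 Fdeck [-0.3 -0.5 -0.1] q [ 0.55  0.6   1.43 -0.    1.11  2.46]
w,477,382.5,10,-19.3 world [477. 382.  10.] slide [-0.0101, -0.0116, 0.5071] rot [0.001, -0.0001, -0.0008] rows>=1.6
wrist [200, 87, 95, 168, 9933] [498.4 375.9] [ 59.5 113. ] 70.5
wrist [207, 285, 82, 26, 2126] [412.4 406.6] [59.3 20.7] 71.0
scene [301, 141, 38, 30, 479] [478.5 381.3] [ 57.3 158.4] 69.5
side [192, 256, 43, 47, 764] [473.1 385.1] [ 58.1 162. ] 70.8
```

Request:
servo_tool:
  slide:
    - [-0.01,-0.011,0.25]
    - [-0.01,-0.011,0.5]
    - [-0.01,-0.011,0.505]
    - [-0.01,-0.011,0.505]
    - [-0.01,-0.011,0.505]
  rot:
    - [0,0,0]
    - [0,0,0]
    - [0,0,0]
    - [0,0,0]
    - [0,0,0]
  claw: [91,91,91,60,45]

```text
time: 18.77
tool_pos: [480.1, 384.8, 17.1]
tcp_rot: [-3.137, -0.006, -0.34]
contact_force: [0.4, -0.2, 0.7]
grip_width: 75.3
```

Request:
servo_tool:
  slide:
    - [0,0,0]
    - [0,0,0]
    - [0,0,0]
  rot:
    - [0,0,0]
    - [0,0,0]
    - [0,0,0]
  claw: [45,45,45]

```text
time: 19.15
tool_pos: [478.6, 384.1, 15.4]
tcp_rot: [-3.14, -0.004, -0.339]
contact_force: [-0.6, -2.5, 7.3]
grip_width: 59.9
```

Request:
servo_tool:
  slide:
    - [0,0,-0.1]
    - [0,0,-0.4]
    - [0,0,-0.7]
    - [0,0,-1.0]
    - [0,0,-1.0]
  rot:
    - [0,0,0]
    - [0,0,0]
    - [0,0,0]
    - [0,0,0]
    - [0,0,0]
  claw: [45,45,45,45,45]

```text
time: 19.77
tool_pos: [479.4, 385.4, 219.7]
tcp_rot: [-3.132, -0.01, -0.339]
contact_force: [0.3, -0.8, -4.2]
grip_width: 59.4
```

```bash
python3 g.py d,125,0,210 d,115,-68,150
```

```text
t 19.775 world [479.4 385.4 219.7] deck [127.2 556.8 146.2] grip 59.4 Fdeck [-1.1 -0.8 -4.1] q [ 0.55  0.51  1.28 -0.    1.34  2.46]
d,125,0,210 world [ 502. -171.  280.] slide [1.0367, 2.5842, -0.3141] rot [0.0187, 0.0948, -0.1327] rows>=9.0
d,115,-68,150 world [ 517. -238.  220.] slide [-0.05, 0.34, 0.3] rot [0.0, 0.0, 0.0] rows>=1.5
```

Request:
servo_tool:
  slide:
    - [0.1,0.2,-0.3]
    - [0.4,1.0,-0.35]
    - [0.4,1.0,-0.35]
    - [0.4,1.0,-0.35]
    - [0.4,1.0,-0.35]
  rot:
    - [0,0,0]
    - [0,0,0]
    - [0,0,-0.05]
    - [0,0,-0.05]
    - [0,0,-0.05]
  claw: [45,45,45,45,45]

```text
time: 20.4
tool_pos: [485.7, 165.3, 282.9]
tcp_rot: [3.14, -0.001, -0.187]
contact_force: [-0.2, -0.0, -3.4]
grip_width: 60.0
```

```bash
python3 g.py d,125,0,210 d,115,-68,150
```

```text
t 20.4 world [485.7 165.3 282.9] deck [135.9 336.9 209.8] grip 60.0 Fdeck [-1.2 -0.  -3.2] q [ 0.18  0.28  1.45 -0.    1.41  1.94]
d,125,0,210 world [ 502. -171.  280.] slide [0.3947, 1.6383, 0.0188] rot [0.0138, 0.0991, -0.0843] rows>=5.4
d,115,-68,150 world [ 517. -238.  220.] slide [-0.05, 0.34, 0.3] rot [0.0, 0.0, 0.0] rows>=1.5
```

Request:
servo_tool:
  slide:
    - [0.24,1.0,0.0]
    - [0.24,1.0,0.0]
    - [0.24,1.0,0.0]
    - [0.24,1.0,0.0]
    - [0.24,1.0,0.0]
  rot:
    - [0.007,0.05,-0.04]
    - [0.014,0.099,-0.084]
    - [0.014,0.099,-0.084]
    - [0.014,0.099,-0.084]
    - [0.014,0.099,-0.084]
  claw: [45,45,45,45,45]

```text
time: 21.02
tool_pos: [496.4, -37.6, 282.5]
tcp_rot: [-3.138, -0.313, 0.08]
contact_force: [1.3, 0.8, -3.2]
grip_width: 59.5
```

```bash
python3 g.py d,115,-68.5,165 d,115,-68.5,118
```

```text
t 21.025 world [496.4 -37.6 282.5] deck [130.4 133.7 211.2] grip 59.5 Fdeck [ 0.3  0.7 -3.4] q [-0.31  0.08  1.75  0.14  1.03  1.13]
d,115,-68.5,165 world [ 512. -239.  234.] slide [-0.0769, 1.0118, 0.2274] rot [-0.0011, 0.0002, -0.0] rows>=3.3
d,115,-68.5,118 world [ 527. -238.  189.] slide [-0.0, 0.0, 0.235] rot [0.0, 0.0, 0.0] rows>=0.8
```

Request:
servo_tool:
  slide:
    - [-0.07,0.3,0.0]
    - [-0.07,0.6,0.1]
    - [-0.07,1.0,0.2]
    - [-0.07,1.0,0.2]
    - [-0.07,1.0,0.2]
  rot:
    - [-0.001,0,0]
    - [-0.001,0,0]
    - [-0.001,0,0]
    - [-0.001,0,0]
    - [-0.001,0,0]
  claw: [45,45,45,45,45]

```text
time: 21.65
tool_pos: [513.1, -235.3, 239.7]
tcp_rot: [-3.14, -0.314, 0.082]
contact_force: [-0.0, 0.6, -4.0]
grip_width: 59.4
```

```bash
python3 g.py d,115,-68,119
```

```text
t 21.65 world [ 513.1 -235.3  239.7] deck [118.  -64.6 170.2] grip 59.4 Fdeck [-1.2  0.6 -3.8] q [-0.69  0.26  1.64  0.26  1.02  0.69]
d,115,-68,119 world [ 526. -238.  190.] slide [-0.0148, 0.0175, 0.256] rot [-0.0008, 0.0, 0.0006] rows>=0.8
```

Request:
servo_tool:
  slide:
    - [-0.012,0.012,0.1]
    - [-0.012,0.012,0.2]
    - [-0.012,0.012,0.25]
    - [-0.012,0.012,0.25]
    - [-0.012,0.012,0.25]
  rot:
    - [-0.001,0,0]
    - [-0.001,0,0]
    - [-0.001,0,0]
    - [-0.001,0,0]
    - [-0.001,0,0]
  claw: [45,45,45,45,45]

```text
time: 22.28
tool_pos: [527.0, -236.8, 194.0]
tcp_rot: [3.137, -0.317, 0.085]
contact_force: [0.7, -0.2, -3.8]
grip_width: 59.8
```

```bash
python3 v.py;python3 g.py d,115,-68,106
```

```text
n 2808 zmax 153.7
layer 0 483 hi-end x 176.4 end slope 0.003 end y [-95.5 -39.3] side y -94.7 side slope -0.008
layer 1 525 hi-end x 176.6 end slope 0.005 end y [-97.9 -41.2] side y -97.6 side slope -0.001
layer 2 319 hi-end x 194.2 end slope 0.011 end y [-95.4 -39.3] side y -95.9 side slope 0.002
t 22.325 world [ 526.9 -237.1  194.1] deck [116.8 -67.5 122.7] grip 59.8 Fdeck [-0.8 -0.2 -3.7] q [-0.67  0.33  1.69  0.27  0.91  0.67]
d,115,-68,106 world [ 530. -237.  178.] slide [-0.0094, 0.0019, 0.0834] rot [0.0013, -0.0011, 0.0013] rows>=0.3
```

Request:
servo_tool:
  slide:
    - [0,0.003,0.03]
    - [0,0.003,0.055]
    - [0,0.003,0.07]
    - [0,0.003,0.078]
    - [0,0.003,0.08]
  rot:
    - [0,0,0]
    - [0,0,0]
    - [0,0,0]
    - [0,0,0]
    - [0,0,0]
  claw: [45,45,45,45,45]

```text
time: 22.95
tool_pos: [531.6, -237.4, 177.8]
tcp_rot: [3.137, -0.316, 0.084]
contact_force: [-0.2, 0.5, -3.5]
grip_width: 60.0
```

```bash
python3 g.py
```

```text
t 22.95 world [ 531.6 -237.4  177.8] deck [116.2 -68.3 105.7] grip 60.0 Fdeck [-1.3  0.5 -3.3] q [-0.67  0.36  1.7   0.28  0.87  0.66]
```

Request:
servo_tool:
  slide:
    - [0,0,0.004]
    - [0,0,0.006]
    - [0,0,0.008]
  rot:
    - [0,0,0]
    - [0,0,0]
    - [0,0,0]
  claw: [45,45,45]

```text
time: 23.32
tool_pos: [531.9, -237.5, 177.1]
tcp_rot: [3.137, -0.317, 0.084]
contact_force: [-7.5, -0.5, 6.7]
grip_width: 59.9
```

```bash
python3 g.py
```

```text
t 23.325 world [ 531.9 -237.5  177.1] deck [116.3 -68.4 105. ] grip 59.9 Fdeck [-5.1  0.1  8.7] q [-0.67  0.36  1.7   0.28  0.87  0.66]
```

Request:
servo_tool:
  slide:
    - [0,0,-0.003]
    - [0,0,-0.003]
    - [0,0,-0.003]
    - [0,0,-0.003]
    - [0,0,-0.3]
  rot:
    - [0,0,0]
    - [0,0,0]
    - [0,0,0]
    - [0,0,0]
    - [0,0,0]
  claw: [45,80,88,88,88]

```text
time: 23.95
tool_pos: [512.1, -237.3, 229.8]
tcp_rot: [-3.139, -0.31, 0.082]
contact_force: [1.1, -0.1, 1.3]
grip_width: 87.9
```

Request:
servo_tool:
  slide:
    - [0,0,-0.1]
    - [0.5,0,-0.1]
    - [0.5,0,-0.1]
    - [0.5,0,-0.1]
  rot:
    - [0,0,0]
    - [0,0,0]
    - [0,0,0]
    - [0,0,0]
  claw: [88,18,18,18]

```text
time: 24.45
tool_pos: [604.0, -230.8, 284.1]
tcp_rot: [3.136, -0.318, 0.086]
contact_force: [0.3, -0.7, 0.0]
grip_width: 62.8
```

```bash
python3 v.py; python3 g.py d,216,-68,107
```

```text
n 2780 zmax 136.2
layer 0 485 hi-end x 176.5 end slope 0.009 end y [-95.8 -39.2] side y -94.7 side slope -0.01
layer 1 519 hi-end x 176.3 end slope 0.01 end y [-98.4 -40.8] side y -97.6 side slope -0.001
layer 2 577 hi-end x 193.9 end slope 0.005 end y [-97.  -40.1] side y -96.9 side slope 0.0
t 24.5 world [ 602.4 -230.8  283.1] deck [216.4 -67.3 183.9] grip 58.8 Fdeck [-1.6 -0.  -0.6] q [-0.58  0.37  1.36  0.21  1.16  0.85]
d,216,-68,107 world [ 626. -230.  210.] slide [-0.0026, 0.0024, 0.3847] rot [0.0009, -0.0006, 0.0015] rows>=1.2
```

Request:
servo_tool:
  slide:
    - [0,0.003,0.05]
    - [0,0.003,0.2]
    - [0,0.003,0.38]
    - [0,0.003,0.385]
    - [-0.03,0.003,0.385]
  rot:
    - [0,0,0.001]
    - [0,0,0.001]
    - [0,0,0.001]
    - [0,0,0.001]
    - [0,0,0.001]
  claw: [18,18,18,18,18]

```text
time: 25.12
tool_pos: [620.0, -231.0, 209.3]
tcp_rot: [3.138, -0.317, 0.08]
contact_force: [-0.0, -0.3, 0.8]
grip_width: 18.5
```

```bash
python3 g.py d,193,-68,107
```

```text
t 25.125 world [ 620.  -231.   209.3] deck [210.2 -69.  108.3] grip 18.5 Fdeck [ 0.2 -0.3  0.8] q [-0.56  0.46  1.44  0.22  1.    0.83]
d,193,-68,107 world [ 604. -231.  203.] slide [-0.0862, -0.0048, 0.0063] rot [0.0012, -0.001, 0.0] rows>=0.3
```

Request:
servo_tool:
  slide:
    - [-0.02,-0.003,0.005]
    - [-0.04,-0.003,0.005]
    - [-0.055,-0.003,0.005]
    - [-0.07,-0.003,0.005]
    - [-0.085,-0.003,0.005]
  rot:
    - [0,0,0]
    - [0,0,0]
    - [0,0,0]
    - [0,0,0]
    - [0,0,0]
  claw: [18,18,18,18,18]

```text
time: 25.75
tool_pos: [604.3, -231.3, 202.4]
tcp_rot: [3.138, -0.317, 0.081]
contact_force: [1.3, -0.3, 1.4]
grip_width: 18.0
```

Request:
servo_tool:
  slide:
    - [-0.006,0,0]
    - [-0.012,0,0]
    - [-0.018,0,0]
    - [-0.024,0,0]
  rot:
    - [0,0,0]
    - [0,0,0]
    - [0,0,0]
    - [0,0,0]
  claw: [18,18,18,18]

```text
time: 26.25
tool_pos: [599.9, -231.7, 200.8]
tcp_rot: [3.138, -0.317, 0.08]
contact_force: [5.6, -0.2, 3.6]
grip_width: 17.9
```

```bash
python3 g.py
```

```text
t 26.25 world [ 599.9 -231.7  200.8] deck [188.5 -68.  106.4] grip 17.9 Fdeck [ 6.4 -0.6  1.7] q [-0.58  0.43  1.51  0.23  0.96  0.8 ]
```

Request:
servo_tool:
  slide:
    - [-0.006,0,0]
    - [-0.012,0,0]
    - [-0.016,0,0]
    - [-0.016,0,0]
  rot:
    - [0,0,0]
    - [0,0,0]
    - [0,0,0]
    - [0,0,0]
  claw: [18,18,18,18]

```text
time: 26.75
tool_pos: [599.6, -231.9, 201.7]
tcp_rot: [3.137, -0.323, 0.08]
contact_force: [11.6, 2.1, 2.5]
grip_width: 18.1
```

Request:
servo_tool:
  slide:
    - [0,0,0]
    - [0.05,0,0]
    - [0.1,0,-0.1]
    - [0.1,0,-0.4]
    - [0.1,0,-0.4]
  rot:
    - [0,0,0]
    - [0,0,0]
    - [0,0,0]
    - [0,0,0]
    - [0,0,0]
  claw: [18,18,18,18,18]

```text
time: 27.38
tool_pos: [591.7, -233.3, 287.0]
tcp_rot: [3.133, -0.322, 0.082]
contact_force: [-0.2, 0.7, 0.0]
grip_width: 18.1
```

```bash
python3 v.py; python3 g.py; python3 - <<'E'
from h import *
c=dict(np.load("last.npz"));cv2.imwrite("pics/d.png",cv2.resize(c["frame"][110:310,80:320],(720,600))[...,::-1])
E
```

```text
n 2822 zmax 136.3
layer 0 479 hi-end x 176.2 end slope 0.016 end y [-95.9 -39.1] side y -94.7 side slope -0.01
layer 1 522 hi-end x 176.3 end slope -0.002 end y [-97.5 -40.5] side y -97.6 side slope -0.001
layer 2 556 hi-end x 176.4 end slope 0.012 end y [-97.2 -41.2] side y -96.6 side slope 0.005
t 27.425 world [ 591.1 -232.6  284. ] deck [205.8 -68.3 188.3] grip 17.7 Fdeck [-0.1  0.5 -0.4] q [-0.59  0.35  1.39  0.21  1.15  0.84]
```

View pics/d.png

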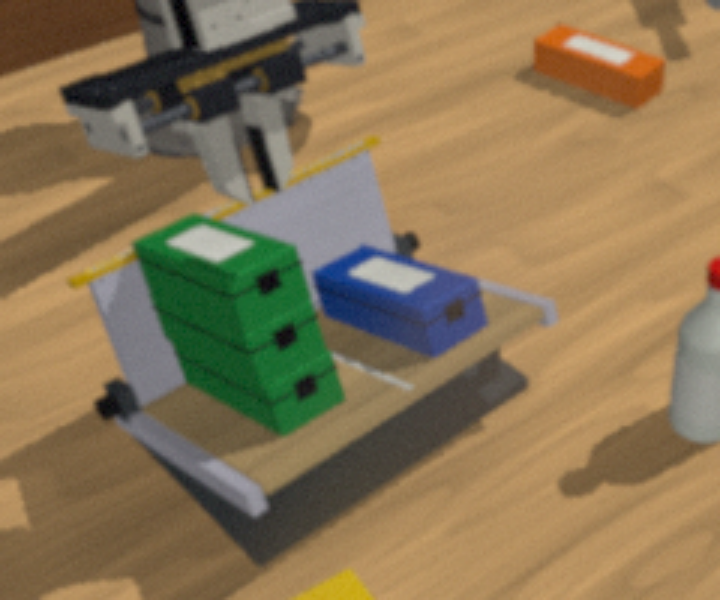

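The picture shows the three green cases stacked flush against the backstop, with the blue case untouched and the gripper clear. I'm handing the job in.

```bash
python3 -c "
from plant import *
print(close_job())"
```

```text
the job is handed in; nothing more can be done
None
```

I pushed the green case on the rack home against the backstop, then stacked the two bench cases on it one by one, pushing each home before the next. I handed the job in at about 27 s, with the gripper clear of everything; it reported no verdict.

- **Push forces:** the highest tool readings were about 14 N on the first and second cases and 12 N on the third. The force on the backstop itself was not measured; I estimate it a few newtons lower because of friction.
- **Final check, ends:** in the last scene picture the high ends of the three cases were at x = 176.2, 176.3 and 176.4 mm, so they are level within the measuring error.
- **Final check, sideways:** the two upper cases sit about 1 to 3 mm to one side of the lowest one, within the 10 mm limit. The top of the stack measured 136 mm above the deck, against 135 mm expected.
- **Angles:** the fitted edge slopes were all within about 0.016 rad, which is measuring noise.
- **Rest of the scene:** in the last picture the blue case looks unmoved, and I never went near the bottle. I did not measure the blue case, bottle or screwdriver at the end.

No check failed or disagreed.

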